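# Level the coffee shelf with its press-and-turn levelling knob

## Task

Lay the spirit level lengthwise on the steel shelf where it is clear, press it down firmly so that it seats, and let go of it. Then grip the round levelling knob at the shelf's right-hand end, press it down and turn it until the bubble rests centred between the two lines of the vial. Finish like that, still gripping the knob and holding it pressed down, with the level lying free on the shelf and the other things left where they stand.

Things in the scene. Friction and masses are not known exactly. Their poses are not given: they have to be found in the camera images.
- level: Spirit level on the counter before the shelf: bar 200 mm long (its x axis), 26 wide (y), 47 high (z), 0.35 kg. Origin: centre of its underside. The lower 32 mm is solid aluminium, the part to grip; above it a black block at each end and between them a glass vial (16 mm thick, centre 39 mm up) with two black ring lines 29 mm apart around its middle.
- bubble (a joint): Position in m of the white bubble (25 mm long) along the level's x axis: 0 is centred between the lines, positive towards the level's +x end. It runs to the higher end, about 20 mm per 0.01 rad of slope, and takes about 1.5 s to come to rest. It reads the shelf only once the level stands on it.
- shelf: Steel shelf 150 mm deep, 440 long, top about 115 mm above the counter, in front of a brick wall 162 mm high, a closed drawer under it; pivoted at its left end. Origin: on the top face at the middle of that end; x points away from the robot, y along the length towards the pivot (the top runs from y = 0 to -440 mm), z up. At the start the right-hand (knob) end is 6 to 13 mrad low.
- rest (a point): Middle of the clear front stretch of the shelf's top face, on the surface, at x = -30 mm, y = -255 mm of the shelf: a good place for the centre of the level's underside. The clear stretch is about 220 mm long and 70 mm deep; its length runs along the shelf's y axis.
- knob: Round black levelling knob, 44 mm across, 30 high, on a thin stem at the shelf's right-hand end; 40 mm clear around it. Origin: on its vertical axis level with its underside when up, about 152 mm above the counter. Clockwise seen from above raises the right-hand end 0.01 rad per rad (bubble moves 20 mm per rad towards the knob). Needs 0.6 to 1.3 rad clockwise; light friction, stays where left.
- knob_press (a joint): How far the knob is pressed down, in m: 0 up, 0.008 fully down at its stop. A spring pushes it back up with about 2 N at the top and 9 N at the bottom.
- blender: Black plastic blender base, 124 mm across, 92 mm high, standing at the left end of the shelf. Origin under its centre. It is a bystander.
- jar: Frosted glass jar with twist cap, 60 mm across, 70 mm high, along the back of the shelf. Origin under its centre. It is a bystander.
- cup: Red ceramic espresso cup with handle, 60 mm across, 55 mm high, along the back of the shelf. Origin under its centre. It is a bystander.
- tamper: Wooden tamper standing on its 50 mm base, 82 mm high, along the back of the shelf. Origin under its centre. It is a bystander.
- pitcher: Steel milk pitcher, 84 mm across, 100 mm high, on the counter to the left. Origin under its centre. It is a bystander.
- tin: Can, 72 mm across, 90 mm high, on the counter to the right. Origin under its centre. It is a bystander.
- saucer: White plate, 130 mm across, 18 mm high, on the counter to the left. Origin under its centre. It is a bystander.
Things that resemble listed ones, but are neither listed nor needed, are in the scene too. Of the things that look like the level, take the one that is farthest to the robot's left at the start.

How it is judged:
By the outcome, as a careful person would: the job done as asked, in the order asked, and still so for the second after the job is handed in, while the arm keeps its last pose, push and grip.
It also fails if it takes over 51 s, if anything falls off the work surface, if the arm or the gripper's body presses on something with over 40 N, if the wrist force passes 120 N, or if a joint passes its speed limit or range.

## Robot

A 7-joint arm with a two-finger parallel gripper is mounted at the origin on the work surface. World frame = base frame: x ahead of the robot, y to its left, z up, the work surface at z = 0. Lengths are in m, angles in rad, forces in N, time in s.
With the tool pointing down it reaches from about 0.425 to 0.875 m from the base axis. Payload 8.4 kg.
Tool frame: the origin (TCP) lies at the very end of the fingers, on their centre line; the grasp point (between the pads) lies 19 mm behind it (ctrl.hold_point_z is the distance from the TCP to the grasp point, in m); y points along the fingers, x is the direction in which the jaws open and shut, and the axes are right-handed (so a half turn about y gives the same grasp; the last joint's range is limited). The gripper opens to 87 mm and grips with 3 to 60 N. Pads are 19 mm wide; open, the fingers measure 117 mm over their backs; the gripper's body (75 mm by 190 mm) begins 51 mm behind the grasp point.
Start: joints at [1.032, 0.333, 0.04, 1.465, -0.013, 1.343, -0.059], TCP at [0.277, -0.588, 0.223] pointing down, gripper open.
Joint ranges: [-2.58, 2.58], [-0.38, 2.09], [-1.3, 1.39], [0.25, 2.4], [-1.5, 4.64], [0.08, 2.09], [-2.65, 2.65]. Speed limits (rad/s): [2.22, 2.22, 2.79, 2.79, 3.14, 3.14, 3.14].

## Interface

Orientations are given as a unit quaternion [w, x, y, z].
In Python, from cell import ctrl, snapshot gives the robot as it stands. Calls block until the motion is done:
- ctrl.move_ptp(position, orientation): joint-space move of the TCP to a pose.
- ctrl.line_to(position, orientation=None, feed=0.15, stop_force=None): straight line of the TCP; orientation=None keeps the orientation; feed is the mean speed in m/s. With stop_force (N) it stops when the force on the tool has changed by that much, and returns True; else False.
- ctrl.goto_joints(angles): joint-space move.
- ctrl.ungrasp() and ctrl.close_gripper(grip_force=None): open the fingers fully, or close them until they stop; grip_force is the grip in N (None keeps the last).
- ctrl.sleep(seconds).
- ctrl.ik(position, orientation): joint angles nearest the present ones, or None.
- snapshot(name): name is "scene" or "top" or "wrist"; returns a dict with "color" (400x640x3 uint8, red, green, blue), "K" (3x3 intrinsics, pixels), "rvec" (rotation vector, rad) and "tvec" (3), from world to camera coordinates, as OpenCV has them. Camera axes: x right, y down, z forward; pixel columns grow to the right and rows downward; lengths in m; the calibration is good to about 2 mm. A picture is of the moment at which its call begins. There is no depth.
A pose or a line that the arm cannot do raises ctrl.MotionError and nothing moves.
- ctrl.finish_job(): hands the job in, once; it reports no verdict.
Readings, each from a call of its own:
- ctrl.get_time(): time.
- ctrl.get_q(): joint angles.
- ctrl.get_joint_vel(): joint speeds.
- ctrl.get_tau(): joint torques, N m.
- ctrl.get_ee_pos(): TCP position.
- ctrl.get_eef_rot(): TCP orientation.
- ctrl.get_ft_force(): force on the tool from outside, world axes, zero at the start.
- ctrl.get_moment(): the same for the moment, N m.
- ctrl.get_finger_gap(): finger opening in m.
Only numpy, scipy, OpenCV 4.12 (cv2) and the standard library are available. Lean on these libraries where they do the work, as an engineer would, in place of code of your own. Each camera call takes 0.05 s, during which the arm holds its last target. There are 200 camera calls.

## Working session

There is one attempt and no reset: what is moved stays moved. The work goes in short steps, each a Python script; the robot and the scene stay as the last script left them, time stands still between calls to the robot, and variables do not carry over. Pictures are saved under pics/ and viewed, about 8 in all and at most 12, crops included, and the job is handed in when it is done.

```bash
ls; mkdir -p pics; cat > h.py <<'E'
import numpy as np, cv2
from cell import ctrl, snapshot
def snap(n,f=None):
    s=snapshot(n)
    if f: cv2.imwrite('pics/'+f,s['color'][:,:,::-1])
    return s
def ray(s,u,v):
    R=cv2.Rodrigues(np.array(s['rvec'],float))[0]; t=np.array(s['tvec'],float).ravel()
    d=R.T@np.linalg.inv(s['K'])@np.array([u,v,1.]); return -R.T@t, d
def onz(s,u,v,z):
    c,d=ray(s,u,v); return c+d*(z-c[2])/d[2]
def proj(s,p):
    return cv2.projectPoints(np.array(p,float).reshape(-1,1,3),np.array(s['rvec'],float),np.array(s['tvec'],float),np.array(s['K'],float),None)[0].reshape(-1,2)
E
python3 - <<'E'
from h import *
for n in('scene','top'):
    s=snap(n,n+'0.png'); print(n,ray(s,320,200),s['K'][0][0])
print(ctrl.get_time(),ctrl.get_eef_rot(),ctrl.get_ee_pos(),ctrl.hold_point_z)
E
```

```text
pics
scene (array([1.27858945, 0.5581887 , 0.86762045]), array([-0.64773006, -0.44512085, -0.61852036])) 416.27632207594263
top (array([0.3650602 , 0.01931495, 1.27101818]), array([ 0.09726294,  0.00301089, -0.99532846])) 362.6566423954552
0.1 [ 0.5972807  -0.59676495  0.37934863 -0.3784468 ] [ 0.27654404 -0.58775324  0.22175214] 0.0187
```

View pics/scene0.png

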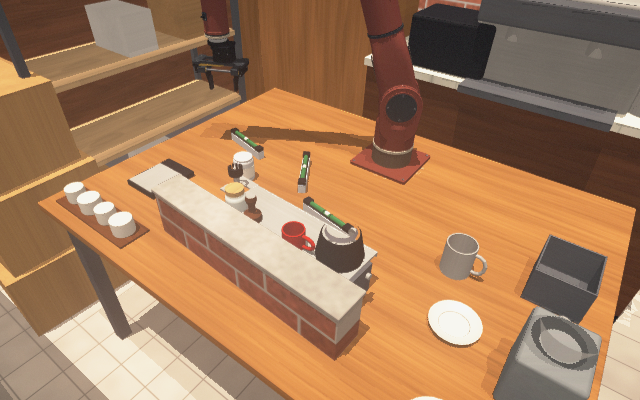

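View pics/top0.png

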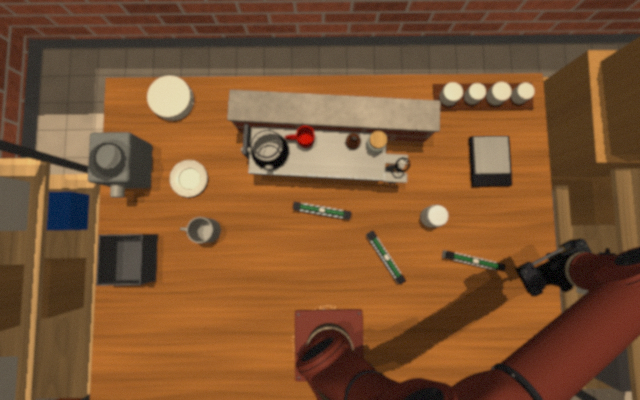

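The top view shows the level to take at about (322,211), the shelf's steel top at cols 250–407 and rows 130–182, and the knob near (401,165). Zooming in.

```bash
python3 - <<'E'
from h import *
im=cv2.imread('pics/top0.png')
a=cv2.resize(im[115:225,240:420],None,fx=4.4,fy=4.4,interpolation=cv2.INTER_CUBIC)
cv2.imwrite('pics/top0c.png',a)
s=snap('top')
c=s['color'].astype(int); hsv=cv2.cvtColor(s['color'],cv2.COLOR_RGB2HSV)
# level region: not wood (wood hue ~10-20)
sub=hsv[195:230,285:360]
m=((sub[...,0]>30)|(sub[...,2]<50)|(sub[...,1]<90)).astype(np.uint8)
n,l,st,ce=cv2.connectedComponentsWithStats(m)
for k in range(1,n):
    if st[k,4]>30:
        ys,xs=np.where(l==k); r=cv2.minAreaRect(np.c_[xs+285,ys+195].astype(np.float32)); print(r,st[k,4])
        b=cv2.boxPoints(r); print([onz(s,*p,.047).round(4)for p in b], onz(s,*r[0],.047))
for u,v in[(401,165),(250,130),(250,180),(407,182),(407,135)]: print(u,v,onz(s,u,v,.115),onz(s,u,v,.182))
E
```

```text
((321.52783203125, 210.34426879882812), (56.077213287353516, 8.859848022460938), 10.12467098236084) 442
[array([0.4526, 0.1142, 0.047 ]), array([0.4822, 0.1088, 0.047 ]), array([ 0.4463, -0.0777,  0.047 ]), array([ 0.4169, -0.0718,  0.047 ])] [0.44946616 0.01827821 0.047     ]
401 165 [ 0.58864204 -0.24094591  0.115     ] [ 0.57568378 -0.22586182  0.182     ]
250 130 [0.71036483 0.24839959 0.115     ] [0.69035181 0.2351224  0.182     ]
250 180 [0.54548905 0.24715422 0.115     ] [0.53503183 0.23394921 0.182     ]
407 182 [ 0.53280592 -0.25837602  0.115     ] [ 0.52308378 -0.24228173  0.182     ]
407 135 [ 0.68786625 -0.26405922  0.115     ] [ 0.66915719 -0.24763554  0.182     ]
```

View pics/top0c.png

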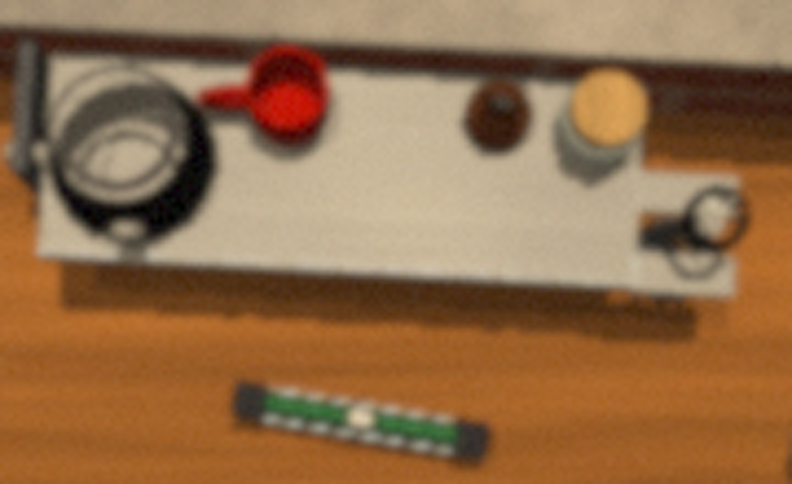

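The crop shows the level with blocks at (250,400) and (473,442). The shelf's front edge runs (40,257)→(637,290). The main plate ends at x≈640, and beyond it is the tab with the knob, ring at (716,218). The gap behind the rest point, between cup and tamper, is free. Next I'll fit the shelf edges and zoom on the knob in the scene view.

```bash
python3 - <<'E'
from h import *
s=snap('top'); g=cv2.cvtColor(s['color'],cv2.COLOR_RGB2HSV)
steel=((g[...,1]<75)&(g[...,2]>120)).astype(np.uint8)
P=[]
for u in range(295,380,3):
    col=np.where(steel[150:195,u])[0]; P.append((u,150+col.max()+.5))
P=np.array(P,float); 
k=np.polyfit(P[:,0],P[:,1],1); k=np.polyfit(*P[np.abs(np.polyval(k,P[:,0])-P[:,1])<1].T,1); print('front',k)
for v in(168,170,172): 
    w=np.where(steel[v,235:420])[0]+235; print(v,w.min(),w.max())
A=onz(s,300,np.polyval(k,300),.114);B=onz(s,380,np.polyval(k,380),.112)
ey=(A-B);ey[2]=0;ey/=np.linalg.norm(ey);ex=np.array([ey[1],-ey[0],0])
L=onz(s,248.5,np.polyval(k,248.5),.115)
O=L+ex*.075; R=O+ex*-.03-ey*.255
print('yaw',np.degrees(np.arctan2(ex[1],ex[0])),'O',O,'rest',R,'right end',proj(s,O-ey*.44-ex*.075-[0,0,.004]))
for uv in((402.7,164.5),(397.5,171.8)): 
    for z in(.11,.152,.182):
        p=onz(s,*uv,z); print(uv,z,p,'shelf',(p-O)@ex,(p-O)@ey)
im=cv2.imread('pics/scene0.png')
cv2.imwrite('pics/scene0c.png',cv2.resize(im[110:260,200:380],None,fx=4.4,fy=4,interpolation=cv2.INTER_CUBIC)[:600,:800])
E
```

```text
front [5.00821018e-02 1.60967159e+02]
168 250 401
170 250 384
172 249 396
yaw -3.523585402650889 O [0.6418594  0.24753339 0.115     ] rest [ 0.59624397 -0.00514078  0.115     ] right end [[384.62218017 180.2595117 ]]
(402.7, 164.5) 0.11 [ 0.59119373 -0.24766944  0.11      ] shelf -0.02013502209027739 -0.49738056807245185
(402.7, 164.5) 0.152 [ 0.58301332 -0.23801124  0.152     ] shelf -0.028893558034507744 -0.4882433906671098
(402.7, 164.5) 0.182 [ 0.57717016 -0.23111253  0.182     ] shelf -0.03514965513752952 -0.4817168353775798
(397.5, 171.8) 0.11 [ 0.56734524 -0.2299073   0.11      ] shelf -0.045030072570895946 -0.48111772349361215
(397.5, 171.8) 0.152 [ 0.56002755 -0.22089165  0.152     ] shelf -0.05288802647629591 -0.4725688568345928
(397.5, 171.8) 0.182 [ 0.55480063 -0.2144519   0.182     ] shelf -0.05850085069443886 -0.46646252350672185
```

View pics/scene0c.png

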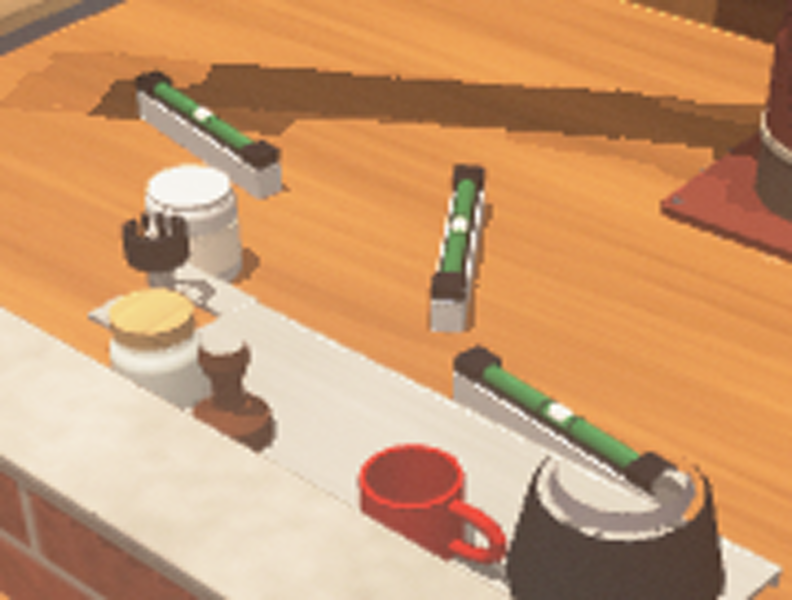

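The scene crop shows the knob (dark round) at crop (155,243), i.e. full-frame (235,171), standing on its stem. The second ring in the top view is only a marking on the tab. I'll check the knob across the two views, then pick up the level.

```bash
cat >> h.py <<'E'
from scipy.spatial.transform import Rotation as Ro
def quat(a):
    x=np.array([np.cos(a),np.sin(a),0]);z=np.array([0,0,-1.]);y=np.cross(z,x)
    q=Ro.from_matrix(np.c_[x,y,z]).as_quat(); return np.r_[q[3],q[:3]]
E
python3 - <<'E'
from h import *
s=snap('scene')
for p in([.577,-.231,.182],[.577,-.231,.152]): 
    q=proj(s,p)[0]; print(p,q,'crop',(q-[200,110])*[4.4,4])
# level check in scene: block centres
for uv in((478,360),(655,470)): 
    print(onz(s,200+uv[0]/4.4,110+uv[1]/4,.047))
a=np.radians(79.1)
for name,p,an in(('lev',[.449,.018,.004],a-np.pi/2),('lev2',[.449,.018,.004],a+np.pi/2),('rest',[.596,-.005,.12],np.radians(-3.5)),('rest2',[.596,-.005,.12],np.radians(176.5)),
  *[('knob%d'%d,[.577,-.231,.155],np.radians(d)) for d in range(-180,181,30)]):
    q=ctrl.ik(np.array(p),quat(an)); print(name,None if q is None else np.round(q,2))
print(Ro.from_quat(np.roll(ctrl.get_eef_rot(),-1)).as_matrix().round(2))
E
```

```text
[0.577, -0.231, 0.182] [235.78056422 164.76495609] crop [157.43448256 219.05982437]
[0.577, -0.231, 0.152] [236.74971461 173.12514527] crop [161.69874427 252.5005811 ]
[ 0.44144613 -0.06097167  0.047     ]
[0.47321632 0.11143845 0.047     ]
lev [-0.44  1.16 -0.34  1.58  0.9   2.08 -1.45]
lev2 [ 0.55  1.04  0.11  1.92 -1.17  1.73 -1.7 ]
rest [-0.49  1.   -0.15  1.47  1.11  2.04 -1.05]
rest2 [ 0.38  0.96  0.19  1.58 -1.29  1.93 -2.09]
knob-180 [ 0.84  1.12 -0.15  1.1  -0.96  2.09 -2.38]
knob-150 None
knob-120 None
knob-90 None
knob-60 None
knob-30 [-0.2   1.01  0.04  1.34  1.01  2.03 -0.9 ]
knob0 [ 0.08  0.86 -0.49  1.81  1.53  2.01 -1.09]
knob30 [ 0.41  0.81 -0.78  2.25  2.06  1.97 -1.13]
knob60 None
knob90 None
knob120 [ 1.41  0.77 -0.53  2.06 -1.47  1.22 -1.97]
knob150 [ 0.62  0.93  0.36  1.63 -1.46  1.99 -2.12]
knob180 [ 0.84  1.12 -0.15  1.1  -0.96  2.09 -2.38]
[[ 0.43 -0.    0.9 ]
 [-0.9   0.    0.43]
 [-0.   -1.   -0.  ]]
```

The tool's *y* axis points along the fingers, so I need to fix my helper. The knob position agrees in both views within about 3 mm.

```bash
sed -i 's/z=np.array(\[0,0,-1.\]);y=np.cross(z,x)/y=np.array([0,0,-1.]);z=np.cross(x,y)/' h.py
python3 - <<'E'
from h import *
print(Ro.from_quat(np.roll(quat(-1.1),-1)).as_matrix().round(2))
a=np.radians(79.1)
for name,p,an in(('lev',[.449,.018,.004],a-np.pi/2),('lev2',[.449,.018,.004],a+np.pi/2),('rest',[.596,-.005,.12],np.radians(-3.5)),('rest2',[.596,-.005,.12],np.radians(176.5)),
  *[('knob%d'%d,[.577,-.231,.150],np.radians(d)) for d in range(-180,181,30)]):
    q=ctrl.ik(np.array(p),quat(an)); print(name,None if q is None else np.round(q,2))
E
```

```text
[[ 0.45  0.    0.89]
 [-0.89  0.    0.45]
 [ 0.   -1.   -0.  ]]
lev [ 0.47  0.24 -0.66  2.13  0.2   0.83 -0.5 ]
lev2 [ 0.84  0.37 -1.09  2.12  0.43  0.89  2.46]
rest [ 0.39  0.35 -0.55  1.7   0.2   1.14 -0.28]
rest2 [ 0.77  0.53 -1.09  1.68  0.5   1.24  2.64]
knob-180 [-0.55  0.6   1.22  1.67 -0.58  1.29 -2.36]
knob-150 [ 0.37  0.32 -0.07  1.63  0.02  1.19 -2.33]
knob-120 [ 0.41  0.33 -0.13  1.62  0.04  1.19 -1.82]
knob-90 [ 0.46  0.33 -0.18  1.62  0.06  1.19 -1.31]
knob-60 [ 0.48  0.33 -0.21  1.62  0.07  1.2  -0.8 ]
knob-30 [ 0.54  0.34 -0.29  1.62  0.1   1.2  -0.29]
knob0 [ 0.6   0.35 -0.36  1.61  0.13  1.2   0.21]
knob30 [ 0.65  0.36 -0.43  1.61  0.15  1.21  0.72]
knob60 [ 0.67  0.36 -0.46  1.61  0.17  1.21  1.23]
knob90 [ 0.72  0.37 -0.52  1.61  0.19  1.21  1.73]
knob120 [ 1.11  0.56 -1.1   1.59  0.51  1.31  2.04]
knob150 [ 1.11  0.56 -1.1   1.59  0.51  1.31  2.56]
knob180 [-0.55  0.6   1.22  1.67 -0.58  1.29 -2.36]
```

```bash
python3 - <<'E'
from h import *
a=np.radians(-10.9)
ctrl.move_ptp(np.array([.449,.018,.17]),quat(a))
s=snap('wrist','w1.png'); t=snap('top'); print(ctrl.get_time(),ctrl.get_ee_pos(),ray(s,320,200))
print(proj(s,[[.449+np.sin(-a)*d,.018+np.cos(a)*d,.047] for d in(-.1,0,.1)]))
E
```

```text
2.6083 [0.44925498 0.01721983 0.1700288 ] (array([0.46260664, 0.0887776 , 0.33148168]), array([-0.04475438, -0.26185537, -0.96408001]))
[[318.50830161 292.27518283]
 [318.1823361  193.24081662]
 [317.79123919  74.41832166]]
```

View pics/w1.png

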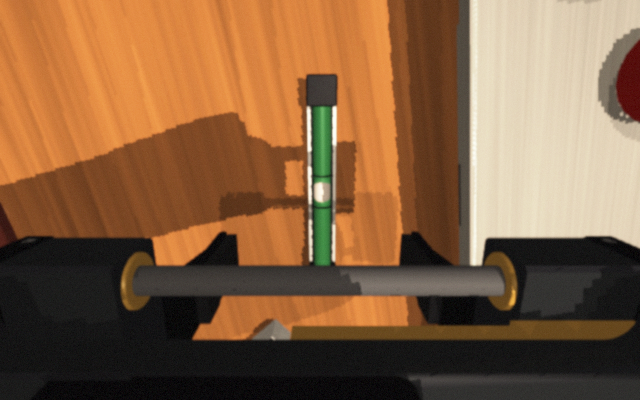

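The wrist image shows the level's far end at (321,74), with its axis along column 321 (predicted 318). Yaw is right, and x needs about +3 mm. The shelf's front edge is near columns 458–470, so I'll check that against my edge, then grasp and lift.

```bash
python3 - <<'E'
from h import *
s=snap('wrist')
c=s['color']; P=[]
for v in range(5,225,20):
    row=cv2.cvtColor(c[v:v+1],cv2.COLOR_RGB2HSV)[0].astype(int)
    w=np.where((row[430:520,2]>150)&(row[430:520,1]<70))[0]; P.append(onz(s,430+w.min(),v,.115))
P=np.array(P); k=np.polyfit(P[:,1],P[:,0],1); print('front edge x(y): deg',np.degrees(np.arctan(k[0])),'at y=-.005',np.polyval(k,-.005),'resid',np.abs(np.polyval(k,P[:,1])-P[:,0]).max(),P[:,1].min(),P[:,1].max())
m=[onz(s,321.5,v,.047) for v in(80,120,240)]; print(m)
q=quat(np.radians(-10.9))
ctrl.line_to(np.array([.452,.018,.10]),q,feed=.15)
ctrl.line_to(np.array([.452,.018,.004]),feed=.1,stop_force=15)
print(ctrl.get_ee_pos())
ctrl.close_gripper(grip_force=35); print('gap',ctrl.get_finger_gap())
f0=ctrl.get_ft_force(); ctrl.line_to(np.array([.452,.018,.21]),feed=.2)
print(f0,ctrl.get_ft_force(),ctrl.get_finger_gap(),ctrl.get_time(),ctrl.get_ee_pos())
E
```

```text
front edge x(y): deg 3.998752607035882 at y=-.005 0.5525756771189655 resid 3.3306690738754696e-16 0.006835795787236018 0.1303944980413806
[array([0.4699334 , 0.11165893, 0.047     ]), array([0.46390963, 0.08039002, 0.047     ]), array([ 0.44330809, -0.02655099,  0.047     ])]
[0.45249993 0.01805034 0.00453547]
gap 0.025843874244872136
[0.08817582 0.43195609 0.16361508] [-0.03306528  1.08473745 -3.29664267] 0.025650765770063384 6.5833 [0.45123706 0.01795139 0.2088251 ]
```

```bash
python3 - <<'E'
from h import *
q=quat(np.radians(-3.7))
ctrl.close_gripper(grip_force=55)
ctrl.line_to(np.array([.597,-.005,.20]),q,feed=.2)
ctrl.line_to(np.array([.597,-.005,.128]),feed=.1)
f0=ctrl.get_ft_force()
r=ctrl.line_to(np.array([.597,-.005,.105]),feed=.02,stop_force=12)
print(r,ctrl.get_ee_pos(),ctrl.get_ft_force()-f0,ctrl.get_moment(),ctrl.get_time())
s=snap('wrist','w2.png'); 
E
```

```text
True [ 0.59698226 -0.00510371  0.11733811] [-1.61244028  0.38398167  8.68516128] [0.2244759  0.19414064 0.0327716 ] 9.2
```

View pics/w2.png

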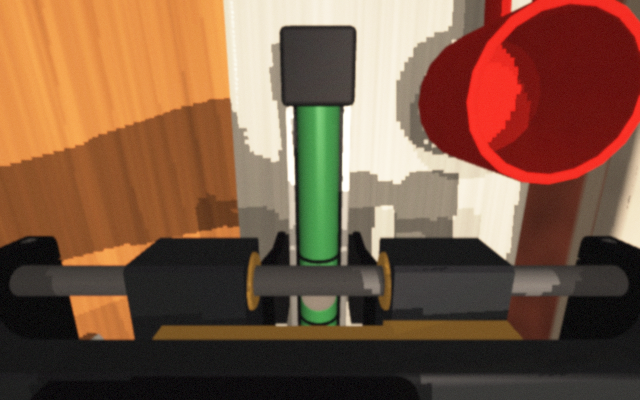

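The level lies parallel to the shelf's front edge (edge at column ~232, level at columns 282–355), clear of the cup, with contact at the expected height. Now press, release, and retreat.

```bash
python3 - <<'E'
from h import *
f0=ctrl.get_ft_force()
r=ctrl.line_to(np.array([.597,-.005,.100]),feed=.02,stop_force=22)
ctrl.sleep(.3)
print(r,ctrl.get_ee_pos(),f0,ctrl.get_ft_force(),ctrl.get_finger_gap())
p=ctrl.get_ee_pos(); ctrl.line_to(np.array([.597,-.005,.1165]),feed=.02)
print(ctrl.get_ft_force())
ctrl.ungrasp(); ctrl.line_to(np.array([.597,-.005,.20]),feed=.15)
ctrl.line_to(np.array([.577,-.19,.26]),quat(np.radians(50)),feed=.2)
s=snap('wrist','w3.png'); t=snap('top','top3.png'); print(ctrl.get_time(),ctrl.get_q().round(2))
print(proj(s,[[.577,-.231,.182],[.599,-.231,.182],[.577,-.209,.182]]))
E
```

```text
True [ 0.59696294 -0.00507904  0.11733369] [-1.12981912  0.04575937  5.27697492] [-0.31069882  0.12986099  5.75252964] 0.025425227706000003
[-3.04416181 -1.12124839  6.81942989]
13.2667 [ 0.78  0.3  -0.67  1.49  0.18  1.42  0.98]
[[277.85632249 242.39352044]
 [296.26711317 261.96519502]
 [299.00050672 225.38986523]]
```

```bash
python3 - <<'E'
import cv2,numpy as np
w=cv2.imread('pics/w3.png');t=cv2.imread('pics/top3.png')
t=cv2.resize(t[120:220,240:440],(640,320),interpolation=cv2.INTER_CUBIC)
w=w[:270]
cv2.imwrite('pics/c3.png',np.vstack([w,t]))
E
```

```text
(no output)
```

View pics/c3.png

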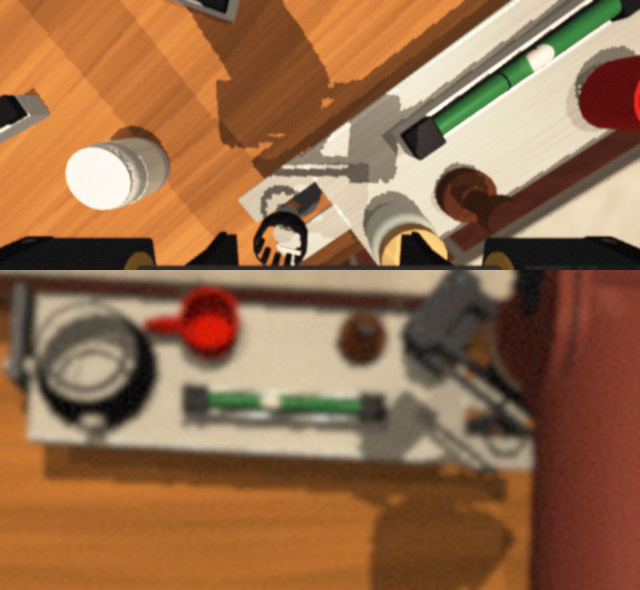

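The top panel (wrist) shows the knob ring at (282,240) (predicted (278,242)), so the knob is at about (0.578, −0.229). In both panels the level lies on the shelf, its bubble off towards the pivot end as expected. The press force was only a brief peak, about 27 N at the trigger and 6 N held. There's time to press again with a sustained force.

```bash
python3 - <<'E'
from h import *
q=quat(np.radians(-3.7))
ctrl.line_to(np.array([.597,-.005,.20]),q,feed=.25)
ctrl.line_to(np.array([.597,-.005,.1175]),feed=.15)
ctrl.close_gripper(grip_force=55)
z=.1175
for i in range(12):
    z-=.001; ctrl.line_to(np.array([.597,-.005,z]),feed=.02)
    f=ctrl.get_ft_force()[2]; print(round(z,4),f.round(1),end='; ')
    if f>24: break
ctrl.sleep(.4); print(ctrl.get_ft_force(),ctrl.get_ee_pos(),ctrl.get_time())
E
```

```text
0.1165 9.3; 0.1155 16.7; 0.1145 25.5; [-12.24072073  -1.06931762  23.91676085] [ 0.59709676 -0.00502387  0.11733441] 17.3
```

```bash
python3 - <<'E'
from h import *
ctrl.line_to(np.array([.597,-.005,.1168]),feed=.03)
ctrl.ungrasp(); ctrl.line_to(np.array([.597,-.005,.21]),feed=.2)
ctrl.move_ptp(np.array([.578,-.229,.23]),quat(0.))
ctrl.line_to(np.array([.578,-.229,.151]),feed=.12,stop_force=10)
print(ctrl.get_ee_pos(),ctrl.get_ft_force(),ctrl.get_time())
ctrl.close_gripper(grip_force=40); print('gap',ctrl.get_finger_gap(),ctrl.get_ft_force())
z=.151
for i in range(13):
    z-=.001; ctrl.line_to(np.array([.578,-.229,z]),feed=.03)
    f=ctrl.get_ft_force()[2]; print(round(z,4),ctrl.get_ee_pos()[2].round(4),f.round(1),end='; ')
    if f>17: break
print(z,ctrl.get_ee_pos(),ctrl.get_ft_force(),ctrl.get_finger_gap(),ctrl.get_time())
snap('top','top4.png');snap('scene','scene4.png');snap('wrist','w4.png')
t=cv2.imread('pics/top4.png');w=cv2.imread('pics/w4.png');c=cv2.imread('pics/scene4.png')
cv2.imwrite('pics/c4.png',np.vstack([cv2.resize(t[130:190,240:440],(640,192),interpolation=2),cv2.resize(c[120:220,220:400],(640,356),interpolation=2)]))
E
```

```text
[ 0.57855936 -0.22879829  0.15177034] [-0.38107048 -0.34800503  0.46384407] 21.0833
gap 0.04293535572759477 [12.80004229 -1.90877427 -6.73351742]
0.15 0.1513 -0.3; 0.149 0.1506 2.0; 0.148 0.1497 3.3; 0.147 0.1488 4.2; 0.146 0.1479 3.8; 0.145 0.147 5.8; 0.144 0.146 6.3; 0.143 0.1451 5.8; 0.142 0.1442 7.3; 0.141 0.1433 8.2; 0.14 0.1431 13.1; 0.139 0.143 20.8; 0.13899999999999998 [ 0.58097947 -0.22905422  0.14295113] [ 1.35017408  0.50530581 20.81089314] 0.04325250059476823 24.8917
```

View pics/c4.png

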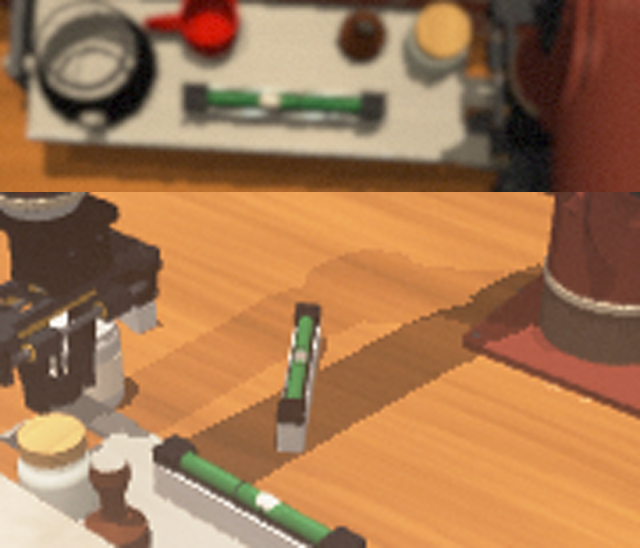

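The knob is gripped and pressed to its stop: 8 mm travel, 21 N, with force rising sharply at the end. The level lies free. The bubble is at (269,99) against the level's middle at 284 in the upper panel, about 14 mm off. I'll turn 0.5 rad clockwise and measure in both cameras.

```bash
cat >> h.py <<'E'
def bubble(n,f=None):
    s=snap(n,f); K=8; e=np.array([np.sin(np.radians(3.7)),np.cos(np.radians(3.7))])  # shelf +y (pivot)
    pr=proj(s,[[.597+e[0]*d,-.005+e[1]*d,.154] for d in(-.1,.1)]); lo=np.floor(pr.min(0)-8).astype(int); hi=np.ceil(pr.max(0)+8).astype(int)
    im=cv2.resize(s['color'][lo[1]:hi[1],lo[0]:hi[0]],None,fx=K,fy=K,interpolation=cv2.INTER_CUBIC)
    h=cv2.cvtColor(im,cv2.COLOR_RGB2HSV)
    g=((h[...,0]>45)&(h[...,0]<85)&(h[...,1]>90)).astype(np.uint8)
    v,u=np.where(g); U=lambda u,v:((u+.5)/K-.5+lo[0],(v+.5)/K-.5+lo[1])
    l=cv2.fitLine(np.c_[u,v].astype(np.float32),cv2.DIST_L2,0,.01,.01).ravel(); d,c=l[:2],l[2:]
    vv,uu=np.mgrid[:im.shape[0],:im.shape[1]]
    t=(uu-c[0])*d[0]+(vv-c[1])*d[1]; w=np.abs((vv-c[1])*d[0]-(uu-c[0])*d[1])
    st=(w<K*1.3); tg=t[st&(g>0)]; a,b=tg.min(),tg.max()
    bb=st&(t>a+K)&(t<b-K)&(h[...,1]<70)&(h[...,2]>130)
    W=[onz(s,*U(*(c+d*x)),.154)[:2] for x in(a,b,t[bb].mean(),t[bb].min(),t[bb].max())]
    y=[float(p@e) for p in W]
    return dict(off_mm=round((y[2]-(y[0]+y[1])/2)*1e3,2),vial=round(abs(y[0]-y[1])*1e3,1),bub=round(abs(y[3]-y[4])*1e3,1))
E
python3 - <<'E'
from h import *
print(bubble('top'),bubble('scene'))
t0=ctrl.get_time()
ctrl.line_to(np.array([.581,-.229,.139]),quat(-.25),feed=.05)
print(ctrl.get_time()-t0,ctrl.get_ft_force())
ctrl.line_to(np.array([.581,-.229,.139]),quat(-.5),feed=.05)
ctrl.sleep(1.5)
print(bubble('top'),bubble('scene'),ctrl.get_time(),ctrl.get_ft_force(),ctrl.get_moment(),ctrl.get_ee_pos(),ctrl.get_q()[6])
E
```

```text
{'off_mm': 13.87, 'vial': 150.2, 'bub': 20.9} {'off_mm': 13.21, 'vial': 147.0, 'bub': 21.2}
0.3999999999999986 [-7.39810207  1.91039901 26.45011046]
{'off_mm': 4.21, 'vial': 151.5, 'bub': 22.0} {'off_mm': 4.33, 'vial': 147.2, 'bub': 21.6} 27.5417 [-2.59490444  1.06274184 20.94623337] [ 0.32125677  1.02821152 -0.07383784] [ 0.58303631 -0.22950726  0.14294138] -0.3209895792832802
```

```bash
python3 - <<'E'
from h import *
ctrl.line_to(np.array([.581,-.229,.139]),quat(-.71),feed=.05)
ctrl.sleep(2.)
print(bubble('top'),bubble('scene','scene5.png'),ctrl.get_time(),ctrl.get_ft_force(),ctrl.get_ee_pos(),ctrl.get_finger_gap())
c=cv2.imread('pics/scene5.png');cv2.imwrite('pics/c5.png',cv2.resize(c[165:235,210:330],(800,467),interpolation=2))
E
```

```text
{'off_mm': -0.65, 'vial': 150.4, 'bub': 21.7} {'off_mm': -0.41, 'vial': 148.1, 'bub': 20.4} 30.0 [ 1.3924834  -0.71304376 19.82064277] [ 0.583758   -0.2299922   0.14299223] 0.04274596364477899
```

View pics/c5.png

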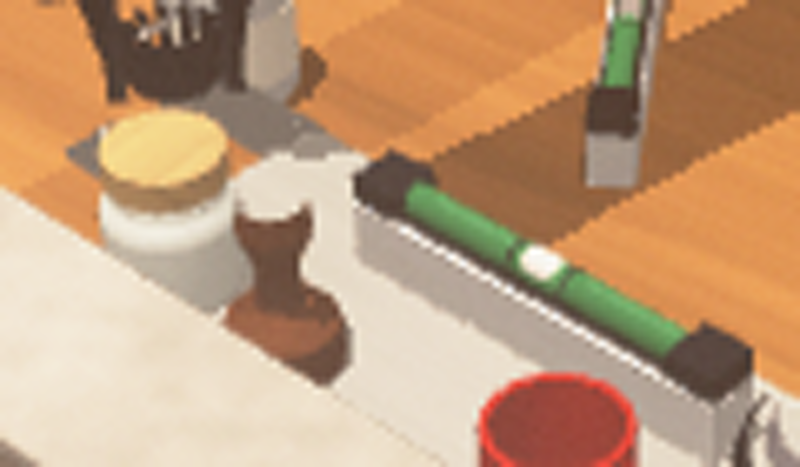

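The bubble sits at (541,262), midway between the lines at (516,250) and (566,278). One more reading to confirm it's at rest, then hand in.

```bash
python3 - <<'E'
from h import *
ctrl.sleep(1.2)
a,b=bubble('top'),bubble('scene'); m=(a['off_mm']+b['off_mm'])/2
print(a,b,ctrl.get_time(),ctrl.get_ft_force(),ctrl.get_ee_pos())
if abs(m)<1.0: ctrl.finish_job(); print('finished')
E
```

```text
{'off_mm': -0.61, 'vial': 150.7, 'bub': 22.1} {'off_mm': -0.58, 'vial': 148.6, 'bub': 20.4} 31.3 [ 0.15740668 -0.96086004 20.10934058] [ 0.583746   -0.22997241  0.14299932]
the job is handed in; nothing more can be done
finished
```

I handed the job in at about 31 s of the 51 s allowed, with the bubble centred and the arm still gripping the knob and holding it down.

- **Level:** I took the leftmost of the three, laid it lengthwise on the clear front stretch of the shelf and let go. My first press gave only a brief force peak. I gripped the level again, pressed it with a steady 24 N or so, and released it before touching the knob.
- **Knob:** I gripped it, pressed it 8 mm to its stop and turned it about 0.7 rad clockwise.
- **Last checks:** The bubble was at rest about 0.6 mm past centre towards the knob in both cameras, clearly between the two lines. The knob was still at its stop with about 20 N on it. The level was lying free on the shelf, and the jar, tamper and cup showed no sign of having moved in the last picture. I didn't check the other bystanders by measurement.
- **Disagreements:**
  - Gripping the knob pulled the fingers 2 to 3 mm in x, and they were about 5 mm off the measured knob position by the end.
  - My bubble length read 20 to 22 mm rather than the stated 25 mm, probably because blurred edge pixels fell outside the mask.

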